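# Stock the sprung-jaw medicine turntable for the feeding round

## Task

Load every bottle and jar standing on the bench round the turntable into it (the stock along the back wall stays where it is): each brown bottle goes into its own bay marked with one brass stud (either of the two), the tall white jar into the bay with two studs and the short tub with the blue lid into the bay with three. Turn each bay to the open loading side by the bar handle, press its sprung jaw back and slip the bottle or jar in so that it stands upright on the deck, clamped between jaw and cradle. Finish with the three-stud bay squarely at the open side, and leave the other things on the bench alone; a bottle or jar may be missing today, then its bay stays empty.

Things in the scene. Friction and masses are not known exactly. Their poses are not given: they have to be found in the camera images.
- bottle_a: brown medicine bottle with black screw cap, 33 mm diameter, 70 mm tall; loose, rigid and closed, starts standing upright on the bench; origin at the centre of its underside, z up. May be absent
- bottle_b: brown medicine bottle with white screw cap, 30 mm diameter, 62 mm tall; loose, rigid and closed, starts standing upright on the bench; origin at the centre of its underside, z up. May be absent
- tall_jar: white jar with a pale screw lid, 60 mm diameter, 74 mm tall; loose, rigid and closed, starts standing upright on the bench; origin at the centre of its underside, z up. May be absent
- short_tub: short wide tub with a blue screw lid, 62 mm diameter, 62 mm tall; loose, rigid and closed, starts standing upright on the bench; origin at the centre of its underside, z up. May be absent
- stand: fixed stand on the bench: foot, aluminium back wall, clear flat cover (see point cover). Origin on the turntable's axis, on the bench. Its own -x axis points out of the open loading side (towards the robot; the stand may be turned up to 0.25 rad). Bays can be loaded from above only on the open side; loaded jars pass below the cover
- cover (a point): middle of the clear cover's front edge, 30 mm from the axis along the stand's -x, on the cover's top. The cover lies 114 to 118 mm above the bench and runs from here back to x = +171 mm, y = -151 to +151 mm in the stand's frame, with a 42 mm wide slot for the shaft, open towards -x
- station (a point): loading station: the point on the open side, 100 mm from the axis along the stand's -x, at the height of the turntable's deck (30 mm above the bench). A bay faces the loading side when it stands here
- table_disc (a joint): turntable angle in rad, counterclockwise positive seen from above, range +-6.3, held by about 0.2 N m of friction, no detents. Grey disc, 316 mm diameter, deck (top) 30 mm above the bench. At 0 bay_1 is at the loading station; going counterclockwise seen from above come bay_2, bay_3, bay_4, 90 degrees apart, so bay k is at the station at -(k-1) x 90 degrees
- handle (a point): centre of the black bar handle on the turntable's axis, above the cover: 56 mm long, 14 mm wide, 36 mm high, 123 to 159 mm above the bench (this point at 141 mm). It turns with the disc; at joint 0 its length lies along the stand's x. The point's x axis lies along its length
- bay_1 (a point): centre of the underside of a bottle seated in the bay marked by one brass stud on the rim; on the deck, 116.5 mm from the turntable's axis. Each bay has, at its outer edge, a shallow V cradle 16 mm high opening inwards (each wall 30 degrees off the tangent, inner apex 135 mm from the axis, 62 mm wide in all), and facing it a sprung jaw (see its joint)
- bay_2 (a point): centre of the underside of a 60 mm jar seated in the bay marked by two brass studs on the rim; on the deck, 99.5 mm from the turntable's axis. Built like bay_1
- bay_3 (a point): centre of the underside of a bottle seated in the bay marked by one brass stud on the rim; on the deck, 116.5 mm from the turntable's axis. Built like bay_1
- bay_4 (a point): centre of the underside of a 60 mm jar seated in the bay marked by three brass studs on the rim; on the deck, 99.5 mm from the turntable's axis. Built like bay_1
- jaw_1 (a joint): how far (m) the sprung jaw of bay_1 is pressed towards the axis, 0 to 0.052. Grey upright plate 26 mm wide, 8 mm thick, from 2 to 42 mm above the deck; at 0 its face is 111 mm from the axis, leaving a gap of only 24 mm to the cradle's apex. Pushing it in takes 2 N at first and 5 N at the end; let go, it springs out and clamps what is in the bay
- jaw_2 (a joint): how far (m) the sprung jaw of bay_2 is pressed towards the axis, 0 to 0.052. As jaw_1
- jaw_3 (a joint): how far (m) the sprung jaw of bay_3 is pressed towards the axis, 0 to 0.052. As jaw_1
- jaw_4 (a joint): how far (m) the sprung jaw of bay_4 is pressed towards the axis, 0 to 0.052. As jaw_1
- decoy: model nestling, 73 x 119 x 74 mm; bystander, not part of the job
- tape: roll of masking tape lying flat, 96 mm diameter, 25 mm high; bystander, not part of the job
- tweezers: steel tweezers lying on the bench, 146 mm long; bystander, not part of the job
There are look-alikes about, which are no part of the job. Several things look just like the bottle_a: the one meant starts farthest from the robot's base.

How it is judged:
At the end, for the whole second after the job is handed in: Every bottle or jar that is present stands in its bay (bottles: bay_1 or bay_3; tall jar: bay_2; short tub: bay_4), within 9 mm of its point and 6 mm of deck height, upright within 10 degrees, at rest; bay_4 is within 22 mm of the loading station and the turntable is still (((horizontal distance between bottle_a and bay_1 below 0.009 m and z of bottle_a in the frame of bay_1 between -0.006 and 0.006 m) or (horizontal distance between bottle_a and bay_3 below 0.009 m and z of bottle_a in the frame of bay_3 between -0.006 and 0.006 m)) and angle between each of bottle_a, bottle_b, tall_jar, short_tub's own z axis and vertical below 0.17 rad and linear speed of each of bottle_a, bottle_b, tall_jar, short_tub below 0.02 m/s and ((horizontal distance between bottle_b and bay_1 below 0.009 m and z of bottle_b in the frame of bay_1 between -0.006 and 0.006 m) or (horizontal distance between bottle_b and bay_3 below 0.009 m and z of bottle_b in the frame of bay_3 between -0.006 and 0.006 m)) and horizontal distance between tall_jar and bay_2 below 0.009 m and z of tall_jar in the frame of bay_2 between -0.006 and 0.006 m and horizontal distance between short_tub and bay_4 below 0.009 m and z of short_tub in the frame of bay_4 between -0.006 and 0.006 m and horizontal distance between bay_4 and station below 0.022 m and velocity of joint table_disc between -0.05 and 0.05 rad/s); the robot touches nothing.
It fails at once if the decoy is pushed aside (more than 40 mm) (distance of decoy from where it was at the start of the episode above 0.04 m).
It fails at once if the tape is pushed aside (more than 40 mm) (distance of tape from where it was at the start of the episode above 0.04 m).
It fails at once if the tweezers is pushed aside (more than 40 mm) (distance of tweezers from where it was at the start of the episode above 0.04 m).
Of bottle_a, bottle_b, tall_jar, short_tub only 3 to 4 are there at a start; the rules pass over those that are not, and their reading is None.
At some moment in a run one of short_tub may be knocked a few centimetres aside while the robot is not near it.
It also fails if it takes over 210 s, if anything falls off the work surface, if the arm or the gripper's body presses on something with over 40 N, if the wrist force passes 120 N, or if a joint passes its speed limit or range.

## Robot

A 6-joint arm with a two-finger parallel gripper is mounted at the origin on a cart in front of the work surface, level with it; the furniture and walls round the work are solid. World frame = base frame: x ahead of the robot, y to its left, z up, the work surface at z = 0. Lengths are in m, angles in rad, forces in N, time in s.
With the tool pointing down it reaches from about 0.425 to 0.95 m from the base axis. Payload 14.7 kg.
Tool frame: the origin (TCP) lies between the finger pads; the fingertips stand 22 mm ahead of it and the grasp point (between the pads) lies 3 mm ahead of it; z points along the fingers, y is the line along which they close (so a half turn about z gives the same grasp; the last joint's range is limited). The gripper opens to 85 mm and grips with 20 to 120 N. Pads are 22 mm wide; open, the fingers measure 114 mm over their backs; the gripper's body (76 mm by 85 mm) begins 54 mm behind the grasp point. The pads swing forward as they close: fully open they stand 13 mm farther back than shut.
Start: joints at [1.277, 0.48, 1.596, -0, 1.065, -0.047], TCP at [0.159, 0.63, 0.253] pointing down, gripper open.
Joint ranges: [-2.75, 2.75], [-0.82, 2.05], [0.23, 2.67], [-1.56, 4.7], [0.09, 2.69], [-2.92, 2.92]. Speed limits (rad/s): [1.89, 1.89, 2.39, 3.01, 3.01, 3.01].

## Interface

Orientations are given as a rotation vector (axis times angle).
In Python, from bench import robot, viewer gives the robot as it stands. The module is installed in compiled form; this text tells all that it offers.
- The arm moves only by the tool send_rows, never from a script. Its argument "deltas" is a list that holds one entry, the list of rows, each a list of 6 numbers: the shift along the tool's x, y, z in cm, then the turn, a rotation vector about the tool's x, y, z in rad. A call has 1 to 20 rows; each row is the pose to reach, as a shift and turn from the pose commanded when the call began, along the tool's axes at that moment; what a row does not reach only later rows make up. A row lasts 1/8 s, in which the tool goes at most 62.5 mm and 10.7 degrees, less where a joint would pass 70% of its speed; a pose out of reach is approached as far as the arm can. A call with a gripper value outside its range is refused whole. "jaw" is the closure in counts, from 0 (fully open) to 255 (shut), set as the call begins (left out, the last holds). The fingers move at their own pace and stop on an object; "squeeze" is the grip in N (left out, the last holds). Time passes only in rows, so rows that repeat a pose let the fingers close. It gives the time, the measured TCP pose, the force, the opening and the grip force at its end, in the units of the state.
- robot.read_state(): the state, without advancing time (a new reading comes with each control period).
- viewer.snapshot(name): name is "side" or "top" or "wrist"; returns the picture (420x560x3 uint8, blue, green, red); there is no depth.
- viewer.camera_model(name): a dict with "intrinsics" (3x3 intrinsics, pixels), "rvec" (rotation vector, rad) and "tvec" (3), from world to camera coordinates, as OpenCV has them. Camera axes: x right, y down, z forward; pixel columns grow to the right and rows downward; lengths in m; the calibration is good to about 2 mm. A picture is of the moment at which its call begins: read the wrist's pose just before it. camera_model takes no time and is no camera call; for the wrist camera it gives the pose at the moment of the call.
- robot.sign_off(): hands the job in; it is judged then, once.
The state is a dict: "time_s": time; "joint_pos": joint angles; "dq": joint speeds; "tau": joint torques, N m; "tool_pos": TCP position; "orientation": TCP orientation; "contact_force": force on the tool from outside, world axes, zero at the start; "ft_torque": the same for the moment, N m; "grip_width": finger opening in m; "finger_force": force on a finger pad.
Only numpy, scipy, OpenCV 4.12 (cv2) and the standard library are available. Lean on these libraries where they do the work, as an engineer would, in place of code of your own. Each camera call takes 0.05 s, during which the arm holds its last target. There are 200 camera calls.

## Working session

There is one attempt and no reset: what is moved stays moved. The work goes in short steps, Python scripts to look and compute and a tool call to move; the robot and the scene stay as the last step left them, time stands still between calls to the robot, and variables do not carry over. Pictures are saved under pics/ and viewed, at most 14 in all, crops included, and the job is handed in when it is done.

Besides the shell and the picture viewer there is one more tool, called after "Call:" by a JSON object that holds its "op" and its "data". send_rows: Moves the arm, as the interface text tells. Its arguments: {"type":"object","properties":{"deltas":{"type":"array"},"jaw":{"type":"number"},"squeeze":{"type":"number"}},"required":["deltas"]}

```bash
mkdir -p pics
cat > h.py <<'E'
import numpy as np, cv2
from scipy.spatial.transform import Rotation as R
from bench import robot, viewer
def cam(n):
    m=viewer.camera_model(n); K=np.array(m["intrinsics"]);Rm=cv2.Rodrigues(np.array(m["rvec"],float))[0];t=np.array(m["tvec"],float).ravel();return K,Rm,t
def px2w(n,u,v,z,c=None):
    K,Rm,t=c or cam(n); C=-Rm.T@t; d=Rm.T@np.linalg.solve(K,[u,v,1.]); s=(z-C[2])/d[2]; return C+s*d
def w2px(n,p,c=None):
    K,Rm,t=c or cam(n); q=K@(Rm@np.asarray(p,float)+t); return q[:2]/q[2]
def snap(n,f):
    im=viewer.snapshot(n); cv2.imwrite("pics/"+f,im); return im
E
python3 - <<'E'
from h import *
s=robot.read_state();print(s)
for n in("top","side"):
    snap(n,n+"0.png");K,Rm,t=cam(n);print(n,K.tolist(),(-Rm.T@t).round(3),Rm.round(2).tolist())
E
```

```text
{'time_s': 0.0, 'joint_pos': array([ 1.27740050e+00,  4.80831982e-01,  1.59687650e+00,  1.18031576e-05,
        1.06508460e+00, -4.65850246e-02]), 'dq': array([-4.06148129e-04, -5.42925311e-04,  4.99788634e-05,  1.03135754e-03,
        1.26890523e-03,  6.11833665e-04]), 'tau': array([-3.11470621e-04, -9.50655484e+01, -4.30162489e+01, -1.41974883e-04,
        1.30392221e-02,  1.60466079e-04]), 'tool_pos': array([0.15865898, 0.62994386, 0.2526713 ]), 'orientation': array([-3.86688849e-01, -3.11748823e+00,  1.85556845e-03]), 'contact_force': array([-0.36216321,  0.34081734, -0.63777847]), 'ft_torque': array([-0.05766953,  0.024827  , -0.03393492]), 'finger_force': 0.0, 'grip_width': 0.08541507025567534}
top [[519.9692124629016, 0.0, 275.423356719325], [0.0, 519.9692124629016, 204.03380310822126], [0.0, 0.0, 1.0]] [-0.725  0.038  1.658] [[-0.03, -1.0, -0.01], [-0.78, 0.03, -0.62], [0.62, -0.01, -0.78]]
side [[510.55377583879374, 0.0, 279.6727784587775], [0.0, 510.55377583879374, 200.64809335016082], [0.0, 0.0, 1.0]] [-0.183 -1.025  1.051] [[0.85, -0.53, 0.02], [-0.3, -0.51, -0.8], [0.44, 0.67, -0.59]]
```

View pics/top0.png

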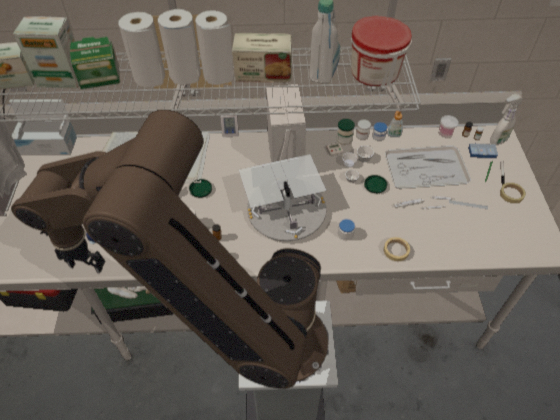

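View pics/side0.png

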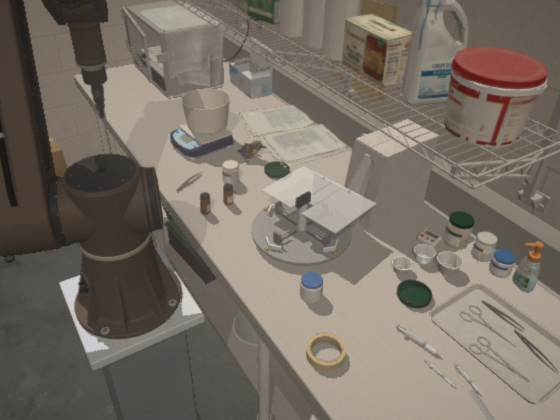

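The side view shows two brown bottles (205,203), (228,194), the white jar (230,172), the blue-lid tub (312,285), tape (326,350) and the turntable axis near (303,200). I'll zoom in on these.

Run:
```python
from h import *
s=cv2.imread("pics/side0.png");t=cv2.imread("pics/top0.png")
a=cv2.resize(s[140:310,160:360],(800,600)[:2] and (700,595),interpolation=cv2.INTER_CUBIC)
cv2.imwrite("pics/c1.png",a)
b=cv2.resize(t[150:255,195:365],(800,494),interpolation=cv2.INTER_CUBIC)
cv2.imwrite("pics/c2.png",b)
for n,u,v,z in [("side",205,195,.07),("side",228,187,.07),("side",230,165,.074),("side",312,279,.062),("top",347,226,.062),("top",216,229,.07),("side",303,200,.159)]:
    print(n,u,v,px2w(n,u,v,z).round(3))
```

```text
side 205 195 [0.346 0.24  0.07 ]
side 228 187 [0.432 0.242 0.07 ]
side 230 165 [0.498 0.354 0.074]
side 312 279 [ 0.431 -0.248  0.062]
top 347 226 [ 0.427 -0.249  0.062]
top 216 229 [0.425 0.246 0.07 ]
side 303 200 [ 0.535 -0.044  0.159]
```

View pics/c1.png

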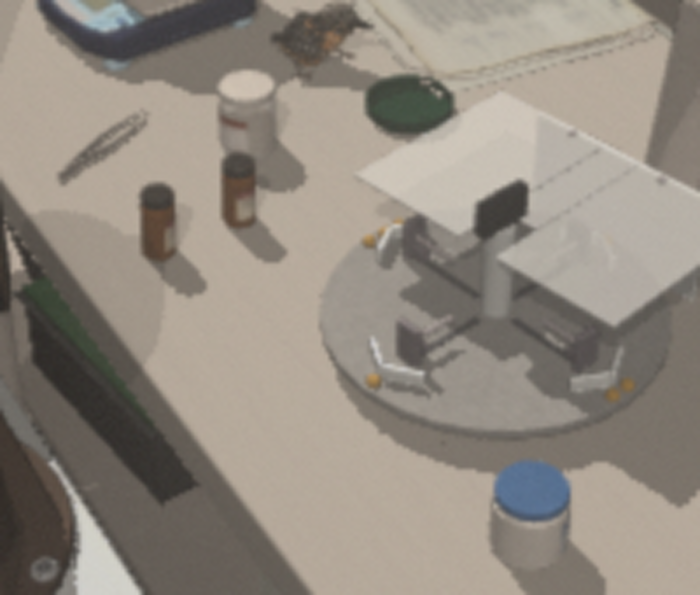

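View pics/c2.png

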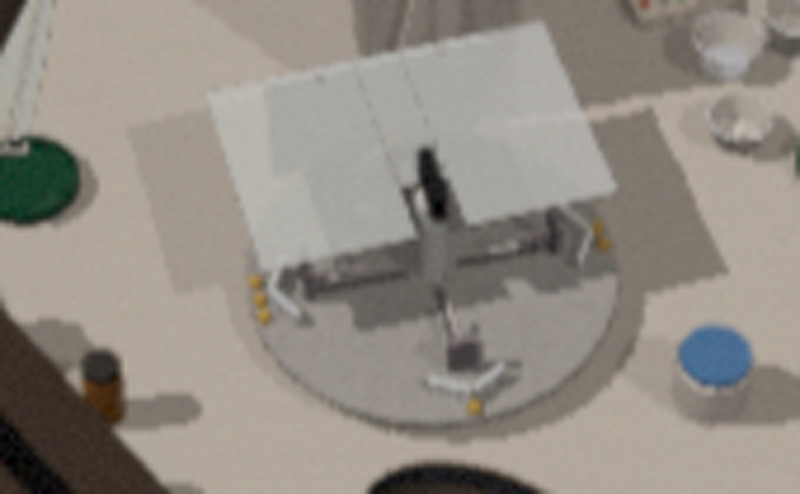

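The crops show that both bottles have black caps, so the farther one (c1 238,165) is bottle_a and bottle_b is absent. One-stud bay_1 is near the front, two-stud bay_2 is on the right (−y), and three-stud bay_4 is on the left (c2 studs at 474,407 / 601,236 / 260,298). Next I'll fit the stand pose and disc angle.

Run:
```python
from h import *
from scipy.optimize import least_squares
f=lambda u,v:(195+u*170/800,150+v*105/494)
g=lambda u,v:(160+u*200/700,140+v*170/595)
tc=[((-.03,.151),f(262,268)),((-.03,-.151),f(615,185)),((.171,-.151),f(545,22)),((.171,.151),f(208,97))]
sc=[((-.03,.151),g(355,173)),((-.03,-.151),g(615,325)),((.171,.151),g(500,93))]
ct,cs=cam("top"),cam("side")
def res(p):
    r=[];c,s=np.cos(p[2]),np.sin(p[2])
    for L,cc in((tc,ct),(sc,cs)):
        for (x,y),uv in L: r+=list(w2px("",[p[0]+c*x-s*y,p[1]+s*x+c*y,.118],cc)-uv)
    return r
q=least_squares(res,[.535,-.04,0]);print(q.x,np.round(q.fun,1));A=q.x
for nm,uv,c in [("t1",f(474,407),ct),("t2",f(601,236),ct),("t3",f(260,298),ct),("s1",g(374,380),cs),("s2",g(620,390),cs),("s3",g(385,235),cs)]:
    p=px2w("",*uv,.034,c)[:2]-A[:2];print(nm,np.hypot(*p).round(4),np.arctan2(p[1],p[0])-A[2])
print("handle top ends",[px2w("",*uv,.159,c)[:2].round(4) for uv,c in[(f(427,150),ct),(f(440,212),ct),(g(478,207),cs),(g(526,183),cs)]])
```

```text
[ 0.55081458 -0.02558057  0.24736235] [-0.   0.7  0.9  1.  -0.6 -0.5 -0.8 -1.  -0.3  0.3  0.2  0.6  0.5 -0.8]
t1 0.1487 -3.1986059582175908
t2 0.1481 -1.6347336531792964
t3 0.1475 1.5181837754865832
s1 0.1475 -3.1979842443506175
s2 0.1482 -1.631501747556248
s3 0.1448 1.539873422102814
handle top ends [array([ 0.5722, -0.0222]), array([ 0.5069, -0.0298]), array([ 0.5212, -0.031 ]), array([ 0.5762, -0.023 ])]
```

```bash
cat >> h.py <<'E'
AX=np.array([.5508,-.0256]);YAW=.2474
def plan(*wps):
    s=robot.read_state();p=np.array(s["tool_pos"]);Ro=R.from_rotvec(s["orientation"])
    for w in wps:
        T=Ro if w[3] is None else R.from_matrix(np.array([[np.sin(w[3]),np.cos(w[3]),0],[-np.cos(w[3]),np.sin(w[3]),0],[0,0,-1]]).T.reshape(3,3).T)
        d=Ro.inv().apply(np.array(w[:3])-p)*100; r=(Ro.inv()*T).as_rotvec()
        print("to",np.round(w[:3],4),w[3],"->",d.round(2).tolist(),r.round(3).tolist())
def st():
    s=robot.read_state();M=R.from_rotvec(s["orientation"]).as_matrix()
    print("t",round(s["time_s"],2),"p",np.round(s["tool_pos"],4),"yyaw",round(np.arctan2(M[1,1],M[0,1]),4),"zz",M[2,2].round(4),"F",np.round(s["contact_force"],1),"w",round(s["grip_width"],4),"ff",round(s["finger_force"],1),"j",np.round(s["joint_pos"],2))
def bay(th,r): # world xy of point at radius r in a bay whose joint offset from station is th
    a=np.pi+YAW+th; return AX+r*np.array([np.cos(a),np.sin(a)])
E
python3 - <<'E'
from h import *
st(); plan((*AX,.25,.190+np.pi/2),(*AX,.149,.190+np.pi/2))
c=cam("side")
E
```

```text
t 0.1 p [0.1587 0.63   0.2527] yyaw 1.324 zz -1.0 F [-0.9  0.5 -0.5] w 0.0854 ff 0.0 j [ 1.28  0.48  1.6   0.    1.07 -0.05]Traceback (most recent call last):
  File "<stdin>", line 2, in <module>
  File "h.py", line 16, in plan
    T=Ro if w[3] is None else R.from_matrix(np.array([[np.sin(w[3]),np.cos(w[3]),0],[-np.cos(w[3]),np.sin(w[3]),0],[0,0,-1]]).T.reshape(3,3).T)
                              ~~~~~~~~~~~~~^^^^^^^^^^^^^^^^^^^^^^^^^^^^^^^^^^^^^^^^^^^^^^^^^^^^^^^^^^^^^^^^^^^^^^^^^^^^^^^^^^^^^^^^^^^^^^^^^^^^
  File "scipy/spatial/transform/_rotation.pyx", line 1143, in scipy.spatial.transform._rotation.Rotation.from_matrix
ValueError: Non-positive determinant (left-handed or null coordinate frame) in rotation matrix 0: [[ 0.98200424 -0.18885889  0.        ]
 [ 0.18885889  0.98200424  0.        ]
 [ 0.          0.         -1.        ]].
```

```bash
python3 - <<'E'
import re
s=open('h.py').read().split('\n')
s=[("        T=Ro if w[3] is None else R.from_matrix([[-np.sin(w[3]),np.cos(w[3]),0],[np.cos(w[3]),np.sin(w[3]),0],[0,0,-1]])" if l.strip().startswith("T=Ro") else l) for l in s]
open('h.py','w').write('\n'.join(s))
E
python3 - <<'E'
from h import *
plan((*AX,.25,.190+np.pi/2),(*AX,.149,.190+np.pi/2))
E
```

```text
to [ 0.5508 -0.0256  0.25  ] 1.7607963267948965 -> [-54.04, -53.99, 0.33] [-0.001, -0.0, -0.437]
to [ 0.5508 -0.0256  0.149 ] 1.7607963267948965 -> [-54.04, -53.98, 10.43] [-0.001, -0.0, -0.437]
```

Call:
{"op": "send_rows", "data": {"deltas": [[[-54,-54,0.3,0,0,-0.437],[-54,-54,0.3,0,0,-0.437],[-54,-54,0.3,0,0,-0.437],[-54,-54,0.3,0,0,-0.437],[-54,-54,0.3,0,0,-0.437],[-54,-54,0.3,0,0,-0.437],[-54,-54,0.3,0,0,-0.437],[-54,-54,0.3,0,0,-0.437],[-54,-54,0.3,0,0,-0.437],[-54,-54,0.3,0,0,-0.437],[-54,-54,0.3,0,0,-0.437],[-54,-54,0.3,0,0,-0.437],[-54,-54,0.3,0,0,-0.437],[-54,-54,0.3,0,0,-0.437],[-54,-54,0.3,0,0,-0.437]]], "jaw": 0}}

```text
time_s: 1.98
tool_pos: [0.5496, -0.0241, 0.2501]
orientation: [0.299, -3.126, -0.001]
contact_force: [0.4, 0.0, 0.1]
grip_width: 0.0856
finger_force: 0.0
```

Run:
```python
from h import *
st(); plan((*AX,.149,.190+np.pi/2))
snap("wrist","w1.png"); print(w2px("wrist",[*AX,.159]))
```

```text
t 1.98 p [ 0.5496 -0.0241  0.2501] yyaw 1.7617 zz -1.0 F [0.4 0.  0.1] w 0.0856 ff 0.0 j [-0.1   0.35  1.83  0.    0.97 -1.86]
to [ 0.5508 -0.0256  0.149 ] 1.7607963267948965 -> [-0.1, -0.17, 10.11] [0.001, -0.001, 0.001]
[279.59339397 225.67822971]
```

View pics/w1.png

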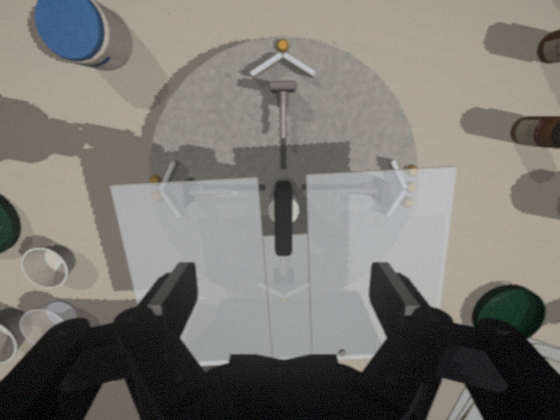

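The wrist view shows the handle at (283,217), aligned with the tool and centred between the fingers. I'll go down, grip it and turn bay_1 by +0.46 rad for better reach.

Call:
{"op": "send_rows", "data": {"deltas": [[[-0.1,-0.2,5,0,0,0],[-0.1,-0.2,10.1,0,0,0],[-0.1,-0.2,10.1,0,0,0],[-0.1,-0.2,10.1,0,0,0]]]}}

```text
time_s: 2.52
tool_pos: [0.5524, -0.0264, 0.1509]
orientation: [-0.3, 3.126, -0.0]
contact_force: [0.0, -0.0, 0.5]
grip_width: 0.0853
finger_force: 0.0
```

Call:
{"op": "send_rows", "data": {"deltas": [[[0,0,0,0,0,0],[0,0,0,0,0,0],[0,0,0,0,0,0],[0,0,0,0,0,0],[0,0,0,0,0,0],[0,0,0,0,0,0],[0,0,0,0,0,0],[0,0,0,0,0,0],[0,0,0,0,0,-0.12],[0,0,0,0,0,-0.24],[0,0,0,0,0,-0.36],[0,0,0,0,0,-0.46],[0,0,0,0,0,-0.46],[0,0,0,0,0,-0.46]]], "jaw": 255, "squeeze": 40}}

```text
time_s: 4.28
tool_pos: [0.5514, -0.024, 0.15]
orientation: [-1.002, 2.977, 0.006]
contact_force: [-3.5, 35.5, 16.5]
grip_width: 0.0137
finger_force: 40.7
```

Run:
```python
from h import *
st()
```

```text
t 4.28 p [ 0.5514 -0.024   0.15  ] yyaw 2.2204 zz -1.0 F [-3.5 35.5 16.5] w 0.0137 ff 40.7 j [-0.1   0.48  1.92  0.01  0.75 -2.32]
```

Call:
{"op": "send_rows", "data": {"deltas": [[[0,0,0,0,0,0],[0,0,0,0,0,0],[0,0,0,0,0,0],[0,0,0,0,0,0],[0,0,-5,0,0,0],[0,0,-11,0,0,0],[0,0,-11,0,0,0]]], "jaw": 0}}

```text
time_s: 5.15
tool_pos: [0.5542, -0.0274, 0.2637]
orientation: [-1.001, 2.971, -0.005]
contact_force: [-0.2, -0.2, -0.2]
grip_width: 0.0851
finger_force: 0.0
```

Run:
```python
from h import *
st(); plan((.41,.225,.26,-.92),(.41,.225,.26,.65))
im=snap("wrist","w2.png");K=cam("wrist")
g=cv2.cvtColor(im,cv2.COLOR_BGR2GRAY)
cx,cy=w2px("",[*AX,.159],K).astype(int);print(cx,cy)
m=(g[cy-60:cy+60,cx-60:cx+60]<45).astype(np.uint8)
n,l,stt,ce=cv2.connectedComponentsWithStats(m)
for i in range(1,n):
    if stt[i,4]>150:
        q=ce[i]+[cx-60,cy-60];print(stt[i],q,px2w("",*q,.155,K).round(4))
```

```text
t 5.15 p [ 0.5542 -0.0274  0.2637] yyaw 2.2208 zz -1.0 F [-0.2 -0.2 -0.2] w 0.0851 ff 0.0 j [-0.1   0.33  1.81 -0.    0.99 -2.32]
to [0.41  0.225 0.26 ] -0.92 -> [-3.8, 28.82, 0.24] [0.008, 0.008, 3.141]
to [0.41  0.225 0.26 ] 0.65 -> [-3.8, 28.82, 0.24] [0.0, 0.008, 1.571]
284 218
```

Run:
```python
from h import *
K=cam("wrist")
im=cv2.imread("pics/w2.png");g=cv2.cvtColor(im,cv2.COLOR_BGR2GRAY)
print(g[180:250:6,240:330:6])
for th in(40,60,70):
    n,l,s,ce=cv2.connectedComponentsWithStats((g<th).astype(np.uint8))
    for i in range(1,n):
        if 300<s[i,4]<3500: print(th,s[i],ce[i].round(1),px2w("",*ce[i],.155,K).round(4))
# w1: pose known only then; rebuild cam from relative transform
```

```text
[[155 154 151 152 150 157  94  49  39  41  91  74  61  63  65]
 [165 167 164 165 165 156  87  44  43  47  85  93  92  93 160]
 [163 167 165 166 166 104  93  56  48  45  96  97  95 133 164]
 [160 159 162 161 163  97 138  66  47  47 184  95  98 164 162]
 [162 165 162 163 107  90 135  57  51  49 185  95 127 166 166]
 [162 162 161 161  91  86 106  58  43  51 183  93 163 160 165]
 [164 158 164 139  86  85  89  51  48  49  86 118 163 163 167]
 [161 166 160 157 163 147  92  51  51  54  87 161 163 169 165]
 [163 164 152 159 163 161 163  71  50  53 108 158 169 168 161]
 [164 163 150 163 161 161 159  75  53  57 161 161 165 164 163]
 [161 162 160 162 164 163 160  74  52  54 159 161 166 161 162]
 [160 148 161 164 164 162 160 168 145 146 164 164 166 163 171]]
40 [  0  51  11  52 360] [ 4.2 77.5] [ 0.5881 -0.245   0.155 ]
60 [  0  50  11  55 432] [ 4.  77.9] [ 0.5884 -0.245   0.155 ]
60 [ 281  174   18   70 1030] [289.4 208.2] [ 0.543  -0.0268  0.155 ]
60 [ 502  223   46   37 1010] [524.7 243.4] [0.449  0.1474 0.155 ]
70 [ 482    0   78   54 1933] [530.1  16.2] [0.3404 0.019  0.155 ]
70 [  0  50  12  55 449] [ 4.2 77.8] [ 0.5882 -0.245   0.155 ]
70 [ 280  174   19   71 1103] [289.4 208.1] [ 0.5429 -0.0269  0.155 ]
70 [ 485  219   63   42 1163] [521.7 241.6] [0.4495 0.1442 0.155 ]
```

Call:
{"op": "send_rows", "data": {"deltas": [[[-0.5,3.6,0,0,0,0.18],[-1,7.2,0,0,0,0.36],[-1.4,10.8,0,0,0,0.54],[-1.9,14.4,0,0,0,0.72],[-2.4,18,0,0,0,0.9],[-2.8,21.6,0,0,0,1.08],[-3.3,25.2,0,0,0,1.26],[-3.8,28.8,0,0,0,1.44],[-3.8,28.8,0,0,0,1.62],[-3.8,28.8,0,0,0,1.8],[-3.8,28.8,0,0,0,1.98],[-3.8,28.8,0,0,0,2.16],[-3.8,28.8,0,0,0,2.34],[-3.8,28.8,0,0,0,2.52],[-3.8,28.8,0,0,0,2.7],[-3.8,28.8,0,0,0,2.88],[-3.8,28.8,0,0,0,3.06],[-3.8,28.8,0,0,0,3.13],[-3.8,28.8,0,0,0,3.13],[-3.8,28.8,0,0,0,3.13]]]}}

```text
time_s: 7.7
tool_pos: [0.4075, 0.225, 0.2587]
orientation: [2.97, 1.023, -0.002]
contact_force: [-0.7, 0.1, -0.1]
grip_width: 0.0854
finger_force: 0.0
```

Run:
```python
from h import *
st()
snap("wrist","w3.png"); c=cam("wrist"); np.savez("c3.npz",K=c[0],R=c[1],t=c[2])
for p in([.43,.244,.07],[.346,.24,.07],[.498,.354,.074]):print(w2px("",p,c))
```

```text
t 7.7 p [0.4075 0.225  0.2587] yyaw -0.9073 zz -1.0 F [-0.7  0.1 -0.1] w 0.0854 ff 0.0 j [ 0.44  0.22  2.   -0.    0.93  1.35]
[283.62890264 162.5823602 ]
[239.87592528 224.51201621]
[234.27032669  29.22719077]
```

View pics/w3.png

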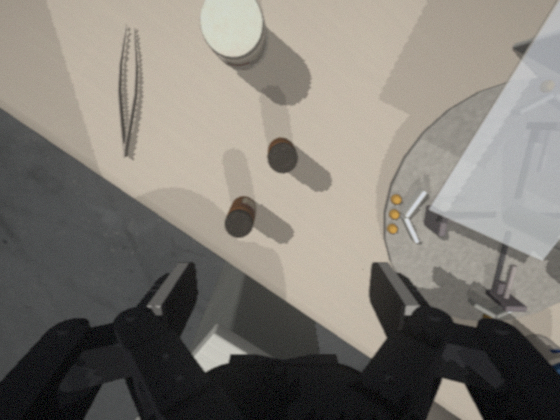

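The wrist view shows the bottle_a cap at (283,156), the look-alike cap at (238,224), the jar lid at (232,25) and the tweezers at (130,90).

Run:
```python
from h import *
z=np.load("c3.npz");c=(z["K"],z["R"],z["t"])
print("cam",(-c[1].T@c[2]).round(3),c[1][2].round(3))
for n,u,v,h in(("a",283,156,.07),("fake",238,224,.07),("jar",232,25,.074)):print(n,px2w("",u,v,h,c).round(4))
t=np.arctan2
for u,v in((397,199),(394,214),(392,229)):
    p=px2w("",u,v,.034,c)[:2]-AX;print(np.hypot(*p),np.arctan2(p[1],p[0])-YAW-np.pi/2)
# handle from w2 edges w/ that pose
```

```text
cam [0.466 0.272 0.379] [-0.236 -0.181 -0.955]
a [0.435  0.2487 0.07  ]
fake [0.3452 0.242  0.07  ]
jar [0.4995 0.3576 0.074 ]
0.1517029775007954 0.272093076583827
0.1516616492324815 0.39802574103190547
0.152883490058109 0.5268782157249134
```

```bash
sed -i 's/^AX=.*;YAW/AX=np.array([.549,-.0238]);YAW/' h.py
python3 - <<'E'
from h import *
plan((.434,.2475,.15,-.92),(.434,.2475,.046,-.92))
E
```

```text
to [0.434  0.2475 0.15  ] -0.92 -> [3.47, -0.14, 10.88] [-0.0, 0.001, 0.012]
to [0.434  0.2475 0.046 ] -0.92 -> [3.48, -0.14, 21.28] [-0.0, 0.001, 0.012]
```

Call:
{"op": "send_rows", "data": {"deltas": [[[2,-0.1,5,0,0,0.012],[3.5,-0.1,11,0,0,0.012],[3.5,-0.1,16,0,0,0.012],[3.5,-0.1,19,0,0,0.012],[3.5,-0.1,21.3,0,0,0.012],[3.5,-0.1,21.3,0,0,0.012],[3.5,-0.1,21.3,0,0,0.012]]]}}

```text
time_s: 8.62
tool_pos: [0.4351, 0.2476, 0.0469]
orientation: [-2.977, -1.003, -0.001]
contact_force: [-0.6, -0.3, 0.9]
grip_width: 0.0856
finger_force: 0.0
```

Call:
{"op": "send_rows", "data": {"deltas": [[[0,0,0,0,0,0],[0,0,0,0,0,0],[0,0,0,0,0,0],[0,0,0,0,0,0],[0,0,0,0,0,0],[0,0,0,0,0,0],[0,0,0,0,0,0],[0,0,-3,0,0,0],[0,0,-7,0,0,0],[0,0,-11,0,0,0],[0,0,-11,0,0,0]]], "jaw": 255, "squeeze": 30}}

```text
time_s: 10.0
tool_pos: [0.4362, 0.2483, 0.159]
orientation: [-2.977, -1.003, -0.008]
contact_force: [0.2, 0.3, -1.7]
grip_width: 0.0316
finger_force: 30.1
```

Run:
```python
from h import *
st()
snap("wrist","w4.png"); snap("side","s4.png")
c=cam("wrist");s=robot.read_state();p=s["tool_pos"]
print(w2px("",p+[0,0,.025],c))
a=cv2.imread("pics/w4.png");b=cv2.imread("pics/s4.png")
cv2.imwrite("pics/c4.png",np.hstack([a[150:400,130:430],cv2.resize(b[100:300,130:330],(250,250))]))
th=.402
for r,z in((.138,.16),(.138,.1),(.1125,.1),(.1125,.077)):
    plan((*bay(th,r),z,th+YAW+np.pi/2-np.pi))
```

```text
t 10.0 p [0.4362 0.2483 0.159 ] yyaw -0.9209 zz -1.0 F [ 0.2  0.3 -1.7] w 0.0316 ff 30.1 j [0.46 0.4  2.03 0.   0.71 1.38]
[286.34662863 321.56576252]
to [ 0.4391 -0.1072  0.16  ] -0.9213963267948966 -> [-21.12, 28.51, -0.37] [0.0, -0.001, 0.0]
to [ 0.4391 -0.1072  0.1   ] -0.9213963267948966 -> [-21.12, 28.51, 5.63] [0.0, -0.001, 0.0]
to [ 0.4594 -0.0918  0.1   ] -0.9213963267948966 -> [-18.57, 28.51, 5.63] [0.0, -0.001, 0.0]
to [ 0.4594 -0.0918  0.077 ] -0.9213963267948966 -> [-18.57, 28.51, 7.93] [0.0, -0.001, 0.0]
```

View pics/c4.png

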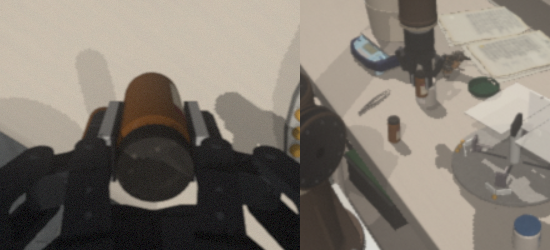

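Bottle_a is held: its cap centre is at full-frame (284,320) against an expected (286,322), so it's centred in the pads. Next it goes to bay_1.

Call:
{"op": "send_rows", "data": {"deltas": [[[-3.5,4.7,-2,0,0,0],[-7,9.4,-2,0,0,0],[-10.5,14.1,-2,0,0,0],[-14,18.8,-2,0,0,0],[-17.5,23.6,-2,0,0,0],[-21.1,28.5,-2,0,0,0],[-21.1,28.5,-1,0,0,0],[-21.1,28.5,3,0,0,0],[-21.1,28.5,5.6,0,0,0],[-21.1,28.5,5.6,0,0,0],[-21.1,28.5,5.6,0,0,0]]]}}

```text
time_s: 11.48
tool_pos: [0.4391, -0.1065, 0.1004]
orientation: [-2.976, -1.004, 0.001]
contact_force: [0.4, -0.1, -1.1]
grip_width: 0.0317
finger_force: 30.1
```

Run:
```python
from h import *
st(); th=.402
for r,z in((.1125,.1),(.1125,.0775),(.1155,.0775)):
    plan((*bay(th,r),z,th+YAW-np.pi/2))
a=snap("side","s5.png");b=snap("wrist","w5.png")
cv2.imwrite("pics/c5.png",np.hstack([cv2.resize(a[150:290,200:380],(540,420)),cv2.resize(b,(260,420))]))
```

```text
t 11.47 p [ 0.4391 -0.1065  0.1004] yyaw -0.9203 zz -1.0 F [ 0.4 -0.1 -1.1] w 0.0317 ff 30.1 j [-0.31  0.45  2.18  0.    0.51  0.62]
to [ 0.4594 -0.0918  0.1   ] -0.9213963267948966 -> [2.51, 0.06, 0.04] [-0.001, 0.0, 0.001]
to [ 0.4594 -0.0918  0.0775] -0.9213963267948966 -> [2.51, 0.06, 2.29] [-0.001, 0.0, 0.001]
to [ 0.457  -0.0936  0.0775] -0.9213963267948966 -> [2.21, 0.06, 2.29] [-0.001, 0.0, 0.001]
```

View pics/c5.png

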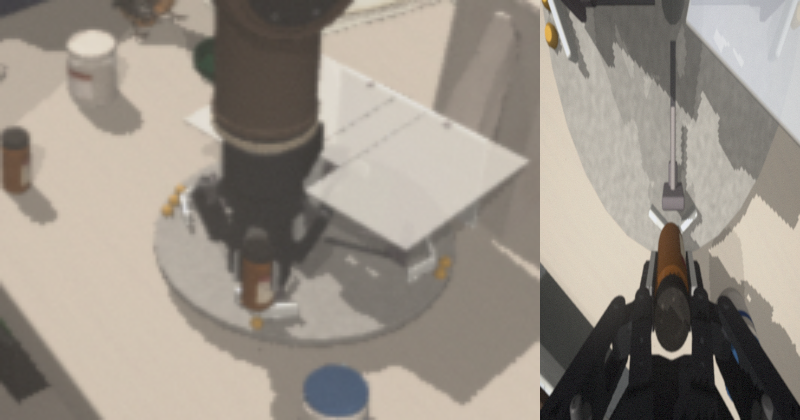

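In the wrist half the bottle (672,270) lines up with jaw_1 (672,195). Now I push in and lower.

Call:
{"op": "send_rows", "data": {"deltas": [[[0.8,0,0,0,0,0],[1.6,0,0,0,0,0],[2.5,0,0,0,0,0],[2.5,0,0,0,0,0],[2.5,0,0,0,0,0],[2.5,0,0.8,0,0,0],[2.5,0,1.6,0,0,0],[2.5,0,2.3,0,0,0],[2.5,0,2.3,0,0,0],[2.5,0,2.3,0,0,0],[2.3,0,2.35,0,0,0],[2.3,0,2.35,0,0,0]]]}}

```text
time_s: 13.08
tool_pos: [0.4585, -0.0933, 0.0769]
orientation: [2.977, 1.002, 0.003]
contact_force: [4.3, 3.5, -3.9]
grip_width: 0.0312
finger_force: 30.0
```

Run:
```python
from h import *
st();p=robot.read_state()["tool_pos"][:2]-AX;print(np.hypot(*p),np.arctan2(p[1],p[0])-YAW+np.pi)
```

```text
t 13.07 p [ 0.4585 -0.0933  0.0769] yyaw -0.9213 zz -1.0 F [ 4.3  3.5 -3.9] w 0.0312 ff 30.0 j [-0.27  0.51  2.16  0.    0.47  0.66]
0.11409498634499006 0.40729045561786226
```

Call:
{"op": "send_rows", "data": {"deltas": [[[0,0,0,0,0,0],[0,0,0,0,0,0],[0,0,0,0,0,0],[0,0,0,0,0,0],[0,0,-2,0,0,0],[0,0,-6,0,0,0],[0,0,-12,0,0,0],[0,0,-16,0,0,0],[0,0,-17.5,0,0,0],[0,0,-17.5,0,0,0]]], "jaw": 0}}

```text
time_s: 14.32
tool_pos: [0.458, -0.0933, 0.2528]
orientation: [2.976, 1.002, 0.003]
contact_force: [0.2, -0.0, -0.6]
grip_width: 0.0855
finger_force: 0.0
```

```bash
sed -i 's/^AX=.*;YAW/AX=np.array([.550,-.0228]);YAW/' h.py
python3 - <<'E'
from h import *
st(); plan((*AX,.25,-.9213),(*AX,.15,-.9213))
a=snap("side","s6.png");b=snap("wrist","w6.png")
cv2.imwrite("pics/c6.png",np.hstack([cv2.resize(a[170:290,220:350],(440,406)),cv2.resize(b,(350,406))]))
E
```

```text
t 14.32 p [ 0.458  -0.0933  0.2528] yyaw -0.921 zz -1.0 F [ 0.2 -0.  -0.6] w 0.0855 ff 0.0 j [-0.27  0.22  2.   -0.    0.91  0.66]
to [ 0.55   -0.0228  0.25  ] -0.9213 -> [11.59, -0.04, 0.29] [0.002, -0.001, 0.0]
to [ 0.55   -0.0228  0.15  ] -0.9213 -> [11.58, -0.06, 10.29] [0.002, -0.001, 0.0]
```

View pics/c6.png

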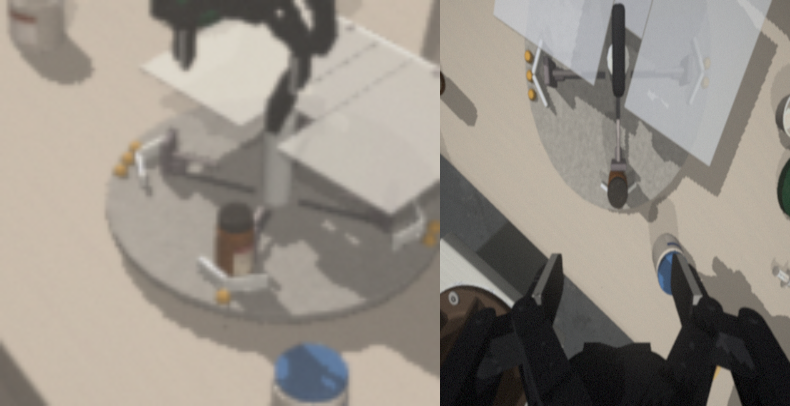

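Bottle_a stands upright in bay_1, clamped between jaw and cradle (side half: 237,240). Next I grip the handle and turn it by −π/2 to bring bay_2 round.

Call:
{"op": "send_rows", "data": {"deltas": [[[6,0,0.3,0,0,0],[11.6,0,0.3,0,0,0],[11.6,0,1,0,0,0],[11.6,0,6,0,0,0],[11.6,0,10.3,0,0,0],[11.6,0,10.3,0,0,0],[11.6,0,10.3,0,0,0]]]}}

```text
time_s: 15.3
tool_pos: [0.5499, -0.0233, 0.1495]
orientation: [-2.977, -1.002, 0.0]
contact_force: [0.2, -0.5, 0.8]
grip_width: 0.0853
finger_force: 0.0
```

Call:
{"op": "send_rows", "data": {"deltas": [[[0,0,0,0,0,0],[0,0,0,0,0,0],[0,0,0,0,0,0],[0,0,0,0,0,0],[0,0,0,0,0,0],[0,0,0,0,0,0],[0,0,0,0,0,0],[0,0,0,0,0,0.15],[0,0,0,0,0,0.3],[0,0,0,0,0,0.45],[0,0,0,0,0,0.6],[0,0,0,0,0,0.75],[0,0,0,0,0,0.9],[0,0,0,0,0,1.05],[0,0,0,0,0,1.2],[0,0,0,0,0,1.35],[0,0,0,0,0,1.5],[0,0,0,0,0,1.571],[0,0,0,0,0,1.571],[0,0,0,0,0,1.571]]], "jaw": 255, "squeeze": 40}}

```text
time_s: 17.8
tool_pos: [0.551, -0.0231, 0.1494]
orientation: [-2.815, 1.393, -0.003]
contact_force: [4.4, -2.2, 5.0]
grip_width: 0.0133
finger_force: 45.4
```

Run:
```python
from h import *
st()
```

```text
t 17.8 p [ 0.551  -0.0231  0.1494] yyaw -2.49 zz -1.0 F [ 4.4 -2.2  5. ] w 0.0133 ff 45.4 j [-0.1   0.47  1.92 -0.    0.74  2.39]
```

```bash
sed -i 's/^AX=.*;YAW/AX=np.array([.551,-.023]);YAW/' h.py
python3 - <<'E'
from h import *
plan((.551,-.023,.26,None),(.472,.334,.26,-.92)); print("decoy",px2w("side",251,151,.03).round(3))
E
```

```text
to [ 0.551 -0.023  0.26 ] None -> [0.01, -0.03, -11.06] [0.0, 0.0, 0.0]
to [0.472 0.334 0.26 ] -0.92 -> [-33.17, -15.39, -11.09] [-0.0, -0.003, -1.57]
decoy [0.646 0.465 0.03 ]
```

Call:
{"op": "send_rows", "data": {"deltas": [[[0,0,0,0,0,0],[0,0,0,0,0,0],[0,0,0,0,0,0],[0,0,0,0,0,0],[0,0,-5,0,0,0],[0,0,-11,0,0,0],[0,0,-11,0,0,0]]], "jaw": 0}}

```text
time_s: 18.68
tool_pos: [0.5521, -0.0231, 0.2632]
orientation: [-2.812, 1.395, -0.011]
contact_force: [-0.4, -0.7, 0.4]
grip_width: 0.0855
finger_force: 0.0
```

Call:
{"op": "send_rows", "data": {"deltas": [[[-4.1,-1.9,0,0,0,-0.18],[-8.3,-3.8,0,0,0,-0.36],[-12.4,-5.8,0,0,0,-0.54],[-16.6,-7.7,0,0,0,-0.72],[-20.7,-9.6,0,0,0,-0.9],[-24.9,-11.5,0,0,0,-1.08],[-29,-13.5,0,0,0,-1.26],[-33.2,-15.4,0,0,0,-1.44],[-33.2,-15.4,0,0,0,-1.57],[-33.2,-15.4,0,0,0,-1.57],[-33.2,-15.4,0,0,0,-1.57]]]}}

```text
time_s: 20.05
tool_pos: [0.4716, 0.334, 0.2584]
orientation: [2.979, 0.996, -0.001]
contact_force: [0.2, -0.7, -1.5]
grip_width: 0.0851
finger_force: 0.0
```

Run:
```python
from h import *
st();b=snap("wrist","w7.png");c=cam("wrist");np.savez("c7.npz",K=c[0],R=c[1],t=c[2])
print(w2px("",[.499,.356,.074],c))
hsv=cv2.cvtColor(b,cv2.COLOR_BGR2GRAY);u,v=w2px("",[.499,.356,.074],c).astype(int)
ci=cv2.HoughCircles(cv2.medianBlur(hsv,5),cv2.HOUGH_GRADIENT,1,30,param1=80,param2=18,minRadius=22,maxRadius=50)
for q in ci[0][:6]:print(q,px2w("",q[0],q[1],.074,c).round(4))
```

```text
t 20.05 p [0.4716 0.334  0.2584] yyaw -0.9256 zz -1.0 F [ 0.2 -0.7 -1.5] w 0.0851 ff 0.0 j [ 0.56  0.37  1.76 -0.    1.01  1.49]
[283.46352638 157.64497609]
[282.5 152.5  27.9] [0.5026 0.3599 0.074 ]
[404.5  38.5  48.2] [0.6517 0.3327 0.074 ]
[320.5 175.5  22.8] [0.5074 0.3141 0.074 ]
[444.5 277.5  30.2] [0.5011 0.124  0.074 ]
[471.5 247.5  30.9] [0.5459 0.1275 0.074 ]
```

View pics/w7.png

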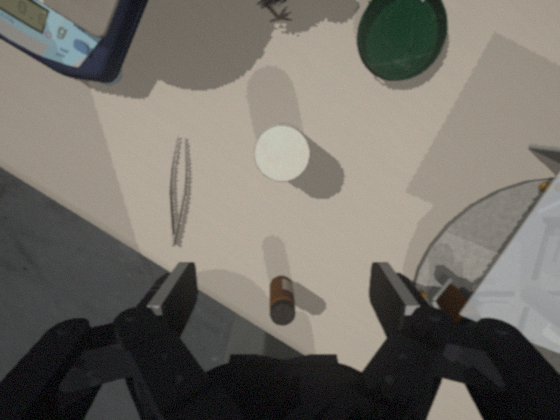

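The lid centre is at (282,153), the tweezers are well to the left (180,190), and the decoy is far up. Next I grasp the jar.

Run:
```python
from h import *
plan((.502,.359,.16,-.92),(.502,.359,.045,-.92))
```

```text
to [0.502 0.359 0.16 ] -0.92 -> [3.93, -0.18, 9.85] [0.0, 0.0, -0.005]
to [0.502 0.359 0.045] -0.92 -> [3.93, -0.18, 21.35] [0.0, 0.0, -0.005]
```

Call:
{"op": "send_rows", "data": {"deltas": [[[2,-0.1,5,0,0,0],[3.9,-0.2,10,0,0,0],[3.9,-0.2,13,0,0,0],[3.9,-0.2,16,0,0,0],[3.9,-0.2,19,0,0,0],[3.9,-0.2,21.3,0,0,0],[3.9,-0.2,21.3,0,0,0],[3.9,-0.2,21.3,0,0,0]]]}}

```text
time_s: 21.1
tool_pos: [0.5021, 0.3596, 0.0466]
orientation: [-2.978, -0.999, -0.001]
contact_force: [0.6, -0.3, -1.1]
grip_width: 0.0854
finger_force: 0.0
```

Call:
{"op": "send_rows", "data": {"deltas": [[[0,0,0,0,0,0],[0,0,0,0,0,0],[0,0,0,0,0,0],[0,0,0,0,0,0],[0,0,0,0,0,0],[0,0,0,0,0,0],[0,0,-3,0,0,0],[0,0,-7,0,0,0],[0,0,-13,0,0,0],[0,0,-13,0,0,0],[0,0,-13,0,0,0]]], "jaw": 255, "squeeze": 40}}

```text
time_s: 22.48
tool_pos: [0.5013, 0.3596, 0.1759]
orientation: [-2.978, -1.001, -0.001]
contact_force: [0.2, -0.3, -3.2]
grip_width: 0.0582
finger_force: 44.0
```

Run:
```python
from h import *
st()
b=snap("wrist","w8.png");c=cam("wrist");p=robot.read_state()["tool_pos"];print(w2px("",p+[0,0,.03],c))
ci=cv2.HoughCircles(cv2.medianBlur(cv2.cvtColor(b,cv2.COLOR_BGR2GRAY),5),cv2.HOUGH_GRADIENT,1,40,param1=80,param2=18,minRadius=35,maxRadius=90)
for q in ci[0][:4]:print(q,px2w("",q[0],q[1],p[2]+.03,c).round(4))
th=.404;y=th+YAW-np.pi/2
for r,z in((.155,.18),(.155,.1),(.096,.1),(.096,.077)): print(np.hypot(*bay(th,r)));plan((*bay(th,r),z,y))
```

```text
t 22.48 p [0.5013 0.3596 0.1759] yyaw -0.9221 zz -1.0 F [ 0.2 -0.3 -3.2] w 0.0582 ff 44.0 j [0.57 0.52 1.75 0.   0.87 1.5 ]
[286.53554339 330.68625759]
[281.5 318.5  72.7] [0.504  0.3639 0.205 ]
[425.5  47.5  68.9] [0.5973 0.3853 0.205 ]
[282.5 251.5  51. ] [0.5253 0.3796 0.205 ]
[128.5 241.5  70. ] [0.4975 0.4223 0.205 ]
0.44344526333932177
to [ 0.4277 -0.117   0.18  ] -0.9193963267948966 -> [-34.61, 33.53, -0.46] [-0.0, 0.001, -0.003]
0.44344526333932177
to [ 0.4277 -0.117   0.1   ] -0.9193963267948966 -> [-34.6, 33.53, 7.54] [-0.0, 0.001, -0.003]
0.48155357020521794
to [ 0.4747 -0.0812  0.1   ] -0.9193963267948966 -> [-28.7, 33.51, 7.53] [-0.0, 0.001, -0.003]
0.48155357020521794
to [ 0.4747 -0.0812  0.077 ] -0.9193963267948966 -> [-28.7, 33.51, 9.83] [-0.0, 0.001, -0.003]
```

Call:
{"op": "send_rows", "data": {"deltas": [[[-4,4,-1.5,0,0,0],[-8,7.8,-1.5,0,0,0],[-12,11.6,-1.5,0,0,0],[-16,15.5,-1.5,0,0,0],[-20,19.4,-1.5,0,0,0],[-24,23.3,-1.5,0,0,0],[-28,27.1,-1.5,0,0,0],[-32,31,-1.5,0,0,0],[-34.6,33.5,-1.5,0,0,0],[-34.6,33.5,-1,0,0,0],[-34.6,33.5,3,0,0,0],[-34.6,33.5,7.5,0,0,0],[-34.6,33.5,7.5,0,0,0],[-34.6,33.5,7.5,0,0,0]]]}}

```text
time_s: 24.28
tool_pos: [0.4284, -0.1159, 0.1013]
orientation: [-2.977, -1.002, 0.001]
contact_force: [0.6, 1.0, -0.7]
grip_width: 0.0585
finger_force: 44.7
```

Run:
```python
from h import *
st();th=.404;y=th+YAW-np.pi/2
for r,z in((.097,.1),(.097,.0775)): plan((*bay(th,r),z,y))
a=snap("side","s9.png");b=snap("wrist","w9.png")
c=cam("wrist");p=robot.read_state()["tool_pos"];print(w2px("",p+[0,0,.0275],c),w2px("",[*bay(th,.111),.072],c))
cv2.imwrite("pics/c9.png",np.hstack([cv2.resize(a[150:290,200:330],(390,420)),cv2.resize(b[:,80:480],(400,420))]))
```

```text
t 24.27 p [ 0.4284 -0.1159  0.1013] yyaw -0.9215 zz -1.0 F [ 0.6  1.  -0.7] w 0.0585 ff 44.7 j [-0.33  0.45  2.19  0.    0.5   0.59]
to [ 0.4739 -0.0818  0.1   ] -0.9193963267948966 -> [5.68, 0.04, 0.13] [-0.001, 0.0, -0.002]
to [ 0.4739 -0.0818  0.0775] -0.9193963267948966 -> [5.68, 0.04, 2.38] [-0.001, 0.0, -0.002]
[286.44756442 325.89658996] [284.8448357  182.04952321]
```

View pics/c9.png

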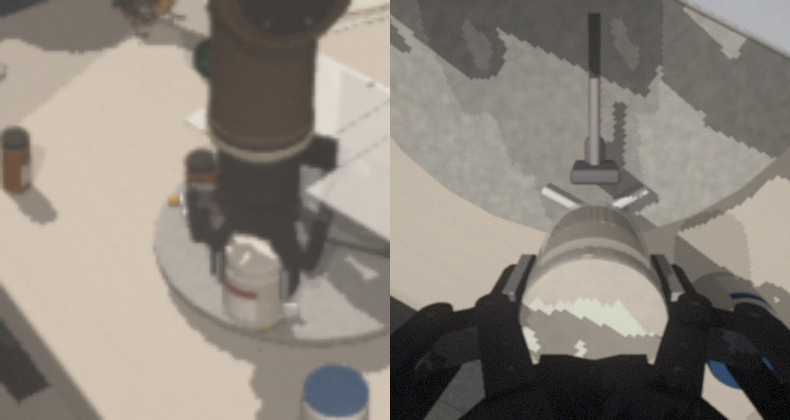

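The jar (595,250) is in line with jaw_2 (595,172) and the cradle, so I push in and lower.

Call:
{"op": "send_rows", "data": {"deltas": [[[1,0,0,0,0,0],[2,0,0,0,0,0],[3,0,0,0,0,0],[4,0,0,0,0,0],[5,0,0,0,0,0],[5.8,0,0,0,0,0],[5.8,0,0,0,0,0],[5.8,0,0,0,0,0],[5.8,0,0.8,0,0,0],[5.8,0,1.6,0,0,0],[5.8,0,2.3,0,0,0],[5.8,0,2.4,0,0,0],[5.8,0,2.4,0,0,0]]]}}

```text
time_s: 26.0
tool_pos: [0.4744, -0.0812, 0.0768]
orientation: [2.978, 1.002, -0.0]
contact_force: [-6.0, -2.6, 14.5]
grip_width: 0.0578
finger_force: 46.4
```

Call:
{"op": "send_rows", "data": {"deltas": [[[-0.15,0,0.05,0,0,0],[-0.15,0,0.05,0,0,0],[-0.15,0,0.05,0,0,0]]]}}

```text
time_s: 26.38
tool_pos: [0.4746, -0.0822, 0.0768]
orientation: [2.977, 1.001, 0.004]
contact_force: [-1.4, 2.1, 18.9]
grip_width: 0.058
finger_force: 46.8
```

Call:
{"op": "send_rows", "data": {"deltas": [[[-0.1,0,0,0,0,0],[-0.1,0,0,0,0,0],[-0.1,0,0,0,0,0],[-0.1,0,0,0,0,0],[-0.1,0,-2,0,0,0],[-0.1,0,-6,0,0,0],[-0.1,0,-12,0,0,0],[-0.1,0,-17.5,0,0,0],[-0.1,0,-17.5,0,0,0],[-0.1,0,-17.5,0,0,0]]], "jaw": 0}}

```text
time_s: 27.62
tool_pos: [0.4722, -0.0827, 0.251]
orientation: [-2.978, -1.001, 0.0]
contact_force: [-0.4, 0.4, -0.1]
grip_width: 0.0852
finger_force: 0.0
```

Run:
```python
from h import *
st(); plan((*AX,.25,-2.49),(*AX,.15,-2.49))
c=cam("wrist");a=snap("side","s10.png");b=snap("wrist","w10.png")
print(w2px("",[*bay(.404,.0995),.104],c))
cv2.imwrite("pics/c10.png",np.hstack([cv2.resize(a[150:310,200:360],(420,420)),cv2.resize(b,(380,420))]))
```

```text
t 27.62 p [ 0.4722 -0.0827  0.251 ] yyaw -0.922 zz -1.0 F [-0.4  0.4 -0.1] w 0.0852 ff 0.0 j [-0.24  0.24  1.98  0.    0.92  0.69]
to [ 0.551 -0.023  0.25 ] -2.49 -> [9.89, 0.01, 0.1] [-0.0, 0.0, 1.568]
to [ 0.551 -0.023  0.15 ] -2.49 -> [9.89, 0.01, 10.1] [-0.0, 0.0, 1.568]
[285.08054338 201.30337976]
```

View pics/c10.png

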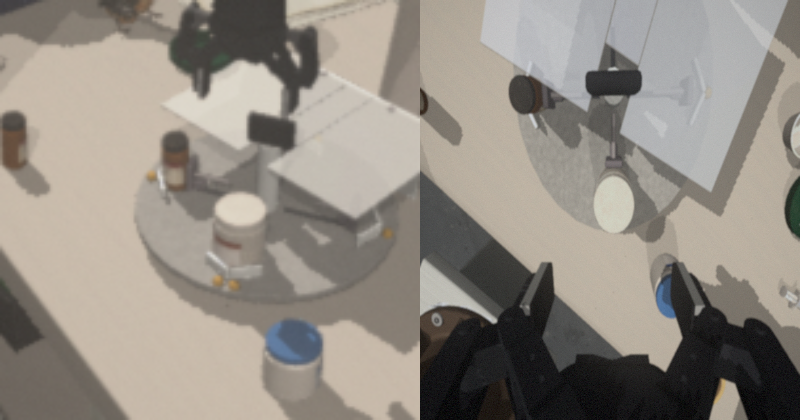

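The jar stands upright in bay_2: its lid is at full-frame (284,204), predicted (285,201). Now a half turn brings bay_4 round.

Call:
{"op": "send_rows", "data": {"deltas": [[[2,0,0,0,0,0.18],[4,0,0,0,0,0.36],[6,0,0,0,0,0.54],[8,0,0,0,0,0.72],[9.9,0,0,0,0,0.9],[9.9,0,0,0,0,1.08],[9.9,0,0,0,0,1.26],[9.9,0,0,0,0,1.44],[9.9,0,0,0,0,1.57],[9.9,0,0,0,0,1.57],[9.9,0,5,0,0,1.57],[9.9,0,10.1,0,0,1.57],[9.9,0,10.1,0,0,1.57],[9.9,0,10.1,0,0,1.57]]]}}

```text
time_s: 29.48
tool_pos: [0.5519, -0.023, 0.1513]
orientation: [-2.815, 1.394, -0.0]
contact_force: [-0.6, -0.4, 0.0]
grip_width: 0.0855
finger_force: 0.0
```

Call:
{"op": "send_rows", "data": {"deltas": [[[0,0,0,0,0,0],[0,0,0,0,0,0],[0,0,0,0,0,0],[0,0,0,0,0,0],[0,0,0,0,0,0],[0,0,0,0,0,0],[0,0,0,0,0,0],[0,0,0,0,0,-0.15],[0,0,0,0,0,-0.3],[0,0,0,0,0,-0.45],[0,0,0,0,0,-0.6],[0,0,0,0,0,-0.75],[0,0,0,0,0,-0.9],[0,0,0,0,0,-1.05],[0,0,0,0,0,-1.2],[0,0,0,0,0,-1.35],[0,0,0,0,0,-1.5],[0,0,0,0,0,-1.57],[0,0,0,0,0,-1.57]]], "jaw": 255, "squeeze": 40}}

```text
time_s: 31.85
tool_pos: [0.5509, -0.024, 0.1508]
orientation: [2.976, 1.004, -0.002]
contact_force: [-5.5, -12.7, 10.6]
grip_width: 0.0135
finger_force: 40.5
```

Call:
{"op": "send_rows", "data": {"deltas": [[[0,0,0,0,0,-0.15],[0,0,0,0,0,-0.3],[0,0,0,0,0,-0.45],[0,0,0,0,0,-0.6],[0,0,0,0,0,-0.75],[0,0,0,0,0,-0.9],[0,0,0,0,0,-1.05],[0,0,0,0,0,-1.2],[0,0,0,0,0,-1.35],[0,0,0,0,0,-1.5],[0,0,0,0,0,-1.57],[0,0,0,0,0,-1.57],[0,0,0,0,0,-1.57]]]}}

```text
time_s: 33.48
tool_pos: [0.5519, -0.0241, 0.1508]
orientation: [1.397, 2.812, -0.002]
contact_force: [-0.1, -13.7, 4.3]
grip_width: 0.0132
finger_force: 39.9
```

Run:
```python
from h import *
st()
```

```text
t 33.48 p [ 0.5519 -0.0241  0.1508] yyaw 0.6486 zz -1.0 F [ -0.1 -13.7   4.3] w 0.0132 ff 39.9 j [-0.1   0.47  1.92 -0.    0.75 -0.74]
```

Call:
{"op": "send_rows", "data": {"deltas": [[[0,0,0,0,0,0],[0,0,0,0,0,0],[0,0,0,0,0,0],[0,0,0,0,0,0],[0,0,-5,0,0,0],[0,0,-11,0,0,0],[0,0,-11,0,0,0]]], "jaw": 0}}

```text
time_s: 34.35
tool_pos: [0.5537, -0.023, 0.2647]
orientation: [1.395, 2.807, 0.004]
contact_force: [-0.3, -0.3, -0.5]
grip_width: 0.0854
finger_force: 0.0
```

```bash
sed -i 's/^AX=.*;YAW/AX=np.array([.551,-.0235]);YAW/' h.py
python3 - <<'E'
from h import *
st(); a=snap("side","s11.png")
m=cv2.inRange(cv2.cvtColor(a,cv2.COLOR_BGR2HSV),(100,110,60),(125,255,255))
n,l,s,ce=cv2.connectedComponentsWithStats(m)
for i in range(1,n):
    if s[i,4]>100: print(s[i],ce[i],px2w("side",*ce[i],.062).round(4))
print("tape",px2w("top",397,249,.02).round(3),px2w("side",326,350,.02).round(3))
plan((.403,-.271,.26,-.92))
E
```

```text
t 34.35 p [ 0.5537 -0.023   0.2647] yyaw 0.6482 zz -1.0 F [-0.3 -0.3 -0.5] w 0.0854 ff 0.0 j [-0.1   0.33  1.81  0.    0.99 -0.74]
[495 250  20  13 202] [504.55445545 256.18811881] [ 0.9603 -0.4592  0.062 ]
tape [ 0.344 -0.431  0.02 ] [ 0.348 -0.431  0.02 ]
to [ 0.403 -0.271  0.26 ] -0.92 -> [-10.75, -26.89, 0.18] [0.005, -0.0, 1.568]
```

Call:
{"op": "send_rows", "data": {"deltas": [[[-1.8,-4.5,0,0,0,0.18],[-3.6,-9,0,0,0,0.36],[-5.4,-13.5,0,0,0,0.54],[-7.2,-18,0,0,0,0.72],[-9,-22.5,0,0,0,0.9],[-10.7,-26.9,0,0,0,1.08],[-10.7,-26.9,0,0,0,1.26],[-10.7,-26.9,0,0,0,1.44],[-10.7,-26.9,0,0,0,1.57],[-10.7,-26.9,0,0,0,1.57],[-10.7,-26.9,0,0,0,1.57]]]}}

```text
time_s: 35.78
tool_pos: [0.4013, -0.2703, 0.2597]
orientation: [-2.975, -1.006, 0.001]
contact_force: [-0.1, -0.4, 0.0]
grip_width: 0.0855
finger_force: 0.0
```

Run:
```python
from h import *
st(); b=snap("wrist","w12.png");c=cam("wrist")
np.savez("c12.npz",K=c[0],R=c[1],t=c[2])
m=cv2.inRange(cv2.cvtColor(b,cv2.COLOR_BGR2HSV),(100,80,40),(125,255,255))
n,l,s,ce=cv2.connectedComponentsWithStats(m)
for i in range(1,n):
    if s[i,4]>100: print(s[i],ce[i],px2w("",*ce[i],.062,c).round(4))
```

```text
t 35.77 p [ 0.4013 -0.2703  0.2597] yyaw -0.9188 zz -1.0 F [-0.1 -0.4  0. ] w 0.0855 ff 0.0 j [-0.66  0.24  1.96  0.    0.94  0.26]
[ 258  127   54   54 2311] [284.43098226 153.67935958] [ 0.431  -0.2473  0.062 ]
```

View pics/w12.png

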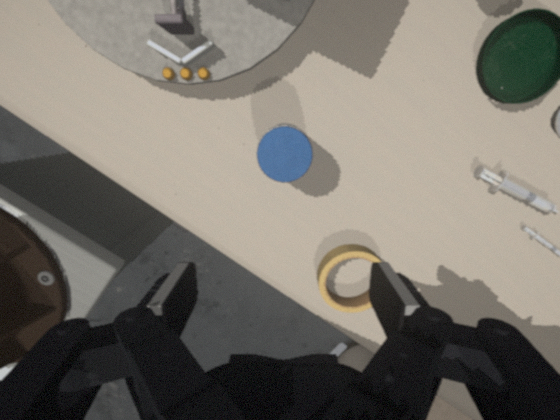

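The tub's lid is at (284,154), unmoved, and three-stud bay_4 faces us, empty (186,45). Next I grasp the tub.

Run:
```python
from h import *
plan((.431,-.2475,.16,-.92),(.431,-.2475,.042,-.92))
```

```text
to [ 0.431  -0.2475  0.16  ] -0.92 -> [3.75, -0.01, 9.99] [-0.001, 0.0, 0.001]
to [ 0.431  -0.2475  0.042 ] -0.92 -> [3.76, -0.0, 21.79] [-0.001, 0.0, 0.001]
```

Call:
{"op": "send_rows", "data": {"deltas": [[[2,0,5,0,0,0],[3.75,0,10,0,0,0],[3.75,0,13,0,0,0],[3.75,0,16,0,0,0],[3.75,0,19,0,0,0],[3.75,0,21.8,0,0,0],[3.75,0,21.8,0,0,0],[3.75,0,21.8,0,0,0]]]}}

```text
time_s: 36.83
tool_pos: [0.4316, -0.2481, 0.0429]
orientation: [2.977, 1.003, 0.0]
contact_force: [-0.1, -0.2, 0.6]
grip_width: 0.0854
finger_force: 0.0
```

Call:
{"op": "send_rows", "data": {"deltas": [[[0,0,0,0,0,0],[0,0,0,0,0,0],[0,0,0,0,0,0],[0,0,0,0,0,0],[0,0,0,0,0,0],[0,0,0,0,0,0],[0,0,-3,0,0,0],[0,0,-7,0,0,0],[0,0,-11,0,0,0],[0,0,-11,0,0,0],[0,0,-11,0,0,0]]], "jaw": 255, "squeeze": 40}}

```text
time_s: 38.2
tool_pos: [0.4312, -0.2479, 0.1524]
orientation: [2.977, 1.001, 0.001]
contact_force: [-0.2, 1.0, 0.2]
grip_width: 0.0593
finger_force: 44.1
```

Run:
```python
from h import *
st()
b=snap("wrist","w13.png");c=cam("wrist");p=robot.read_state()["tool_pos"];print(w2px("",p+[0,0,.02],c))
m=cv2.inRange(cv2.cvtColor(b,cv2.COLOR_BGR2HSV),(100,80,40),(125,255,255))
n,l,s,ce=cv2.connectedComponentsWithStats(m)
for i in range(1,n):
    if s[i,4]>500: print(s[i],ce[i])
th=.401;y=th+YAW-np.pi/2
for r,z in((.155,.16),(.155,.097),(.096,.097),(.096,.0735)): plan((*bay(th,r),z,y))
```

```text
t 38.2 p [ 0.4312 -0.2479  0.1524] yyaw -0.9219 zz -1.0 F [-0.2  1.   0.2] w 0.0593 ff 44.1 j [-0.58  0.41  2.04  0.    0.69  0.34]
[286.12117692 313.30163406]
[  210   239   148   122 14027] [283.65673344 301.27111998]
to [ 0.4275 -0.1171  0.16  ] -0.9223963267948965 -> [7.61, -10.61, -0.82] [-0.001, 0.0, 0.0]
to [ 0.4275 -0.1171  0.097 ] -0.9223963267948965 -> [7.61, -10.61, 5.48] [-0.001, 0.0, 0.0]
to [ 0.4745 -0.0815  0.097 ] -0.9223963267948965 -> [13.51, -10.61, 5.48] [-0.001, 0.0, 0.0]
to [ 0.4745 -0.0815  0.0735] -0.9223963267948965 -> [13.51, -10.6, 7.83] [-0.001, 0.0, 0.0]
```

Call:
{"op": "send_rows", "data": {"deltas": [[[3.8,-5.3,-0.8,0,0,0],[7.6,-10.6,-0.8,0,0,0],[7.6,-10.6,0,0,0,0],[7.6,-10.6,3,0,0,0],[7.6,-10.6,5.5,0,0,0],[7.6,-10.6,5.5,0,0,0],[7.6,-10.6,5.5,0,0,0],[8.6,-10.6,5.5,0,0,0],[9.6,-10.6,5.5,0,0,0],[10.6,-10.6,5.5,0,0,0],[11.6,-10.6,5.5,0,0,0],[12.6,-10.6,5.5,0,0,0],[13.5,-10.6,5.5,0,0,0],[13.5,-10.6,5.5,0,0,0],[13.5,-10.6,5.5,0,0,0]]]}}

```text
time_s: 40.12
tool_pos: [0.4747, -0.0819, 0.0972]
orientation: [-2.977, -1.002, 0.0]
contact_force: [-3.0, -3.6, 1.7]
grip_width: 0.0593
finger_force: 44.3
```

Call:
{"op": "send_rows", "data": {"deltas": [[[0,0,0.8,0,0,0],[0,0,1.6,0,0,0],[0,0,2.3,0,0,0],[0,0,2.4,0,0,0],[0,0,2.4,0,0,0],[-0.1,0,2.4,0,0,0],[-0.1,0,2.4,0,0,0]]]}}

```text
time_s: 41.0
tool_pos: [0.4746, -0.0825, 0.0732]
orientation: [2.977, 1.001, 0.001]
contact_force: [-2.3, 0.2, 8.5]
grip_width: 0.0595
finger_force: 44.2
```

Run:
```python
from h import *
st();p=robot.read_state()["tool_pos"][:2]-AX;print(np.hypot(*p),np.arctan2(p[1],p[0])-YAW+np.pi)
```

```text
t 41.0 p [ 0.4746 -0.0825  0.0732] yyaw -0.9221 zz -1.0 F [-2.3  0.2  8.5] w 0.0595 ff 44.2 j [-0.24  0.53  2.13  0.    0.48  0.69]
0.09656043955180038 0.40989719284210313
```

Call:
{"op": "send_rows", "data": {"deltas": [[[-0.1,0,0,0,0,0],[-0.1,0,0,0,0,0],[-0.1,0,0,0,0,0],[-0.1,0,0,0,0,0],[-0.1,0,-2,0,0,0],[-0.1,0,-6,0,0,0],[-0.1,0,-12,0,0,0],[-0.1,0,-17.8,0,0,0],[-0.1,0,-17.8,0,0,0],[-0.1,0,-17.8,0,0,0]]], "jaw": 0}}

```text
time_s: 42.25
tool_pos: [0.4731, -0.0831, 0.2512]
orientation: [2.978, 1.001, 0.0]
contact_force: [-0.9, 0.0, -0.7]
grip_width: 0.0852
finger_force: 0.0
```

Run:
```python
from h import *
st(); plan((*AX,.25,.6486),(*AX,.15,.6486))
b=snap("wrist","w14.png");c=cam("wrist");print("pred",w2px("",[*bay(.401,.0985),.092],c))
m=cv2.inRange(cv2.cvtColor(b,cv2.COLOR_BGR2HSV),(100,80,40),(125,255,255))
n,l,s,ce=cv2.connectedComponentsWithStats(m)
for i in range(1,n):
    if s[i,4]>500: print(s[i],ce[i])
```

```text
t 42.25 p [ 0.4731 -0.0831  0.2512] yyaw -0.922 zz -1.0 F [-0.9  0.  -0.7] w 0.0852 ff 0.0 j [-0.24  0.25  1.98 -0.    0.92  0.69]
to [ 0.551  -0.0235  0.25  ] 0.6486 -> [9.81, -0.04, 0.12] [0.0, 0.0, -1.571]
to [ 0.551  -0.0235  0.15  ] 0.6486 -> [9.81, -0.04, 10.12] [0.0, 0.0, -1.571]
pred [284.72399475 197.51489552]
[ 254  171   60   57 2659] [283.67506581 198.97818729]
```

The tub's lid is at (284,199) against a predicted (285,198), so it's seated. Now the final turn of −0.40 rad.

Call:
{"op": "send_rows", "data": {"deltas": [[[2,0,0,0,0,-0.18],[4,0,0,0,0,-0.36],[6,0,0,0,0,-0.54],[8,0,0,0,0,-0.72],[9.8,0,0,0,0,-0.9],[9.8,0,0,0,0,-1.08],[9.8,0,0,0,0,-1.26],[9.8,0,0,0,0,-1.44],[9.8,0,0,0,0,-1.57],[9.8,0,0,0,0,-1.57],[9.8,0,5,0,0,-1.57],[9.8,0,10.1,0,0,-1.57],[9.8,0,10.1,0,0,-1.57],[9.8,0,10.1,0,0,-1.57]]]}}

```text
time_s: 44.05
tool_pos: [0.5519, -0.0239, 0.1513]
orientation: [1.401, 2.812, 0.0]
contact_force: [-0.0, 0.2, 1.1]
grip_width: 0.0856
finger_force: 0.0
```

Call:
{"op": "send_rows", "data": {"deltas": [[[0,0,0,0,0,0],[0,0,0,0,0,0],[0,0,0,0,0,0],[0,0,0,0,0,0],[0,0,0,0,0,0],[0,0,0,0,0,0],[0,0,0,0,0,0],[0,0,0,0,0,0.1],[0,0,0,0,0,0.2],[0,0,0,0,0,0.3],[0,0,0,0,0,0.4],[0,0,0,0,0,0.4],[0,0,0,0,0,0.4]]], "jaw": 255, "squeeze": 40}}

```text
time_s: 45.68
tool_pos: [0.5515, -0.0239, 0.1507]
orientation: [1.93, 2.479, 0.0]
contact_force: [-1.5, -0.1, 7.7]
grip_width: 0.0134
finger_force: 39.4
```

Call:
{"op": "send_rows", "data": {"deltas": [[[0,0,0,0,0,0],[0,0,0,0,0,0],[0,0,0,0,0,0],[0,0,0,0,0,0],[0,0,-6,0,0,0],[0,0,-12,0,0,0],[0,0,-18,0,0,0],[0,0,-18,0,0,0],[0,0,-18,0,0,0]]], "jaw": 0}}

```text
time_s: 46.8
tool_pos: [0.5511, -0.0239, 0.3301]
orientation: [-1.93, -2.479, 0.0]
contact_force: [-0.6, 0.0, -0.0]
grip_width: 0.0854
finger_force: 0.0
```

Run:
```python
from h import *
st()
a=snap("side","s15.png");b=snap("wrist","w15.png")
cv2.imwrite("pics/c15.png",np.hstack([cv2.resize(a[150:310,200:360],(420,420)),cv2.resize(b,(380,420))]))
```

```text
t 46.8 p [ 0.5511 -0.0239  0.3301] yyaw 0.248 zz -1.0 F [-0.6  0.  -0. ] w 0.0854 ff 0.0 j [-0.1   0.27  1.73 -0.    1.15 -0.35]
```

View pics/c15.png

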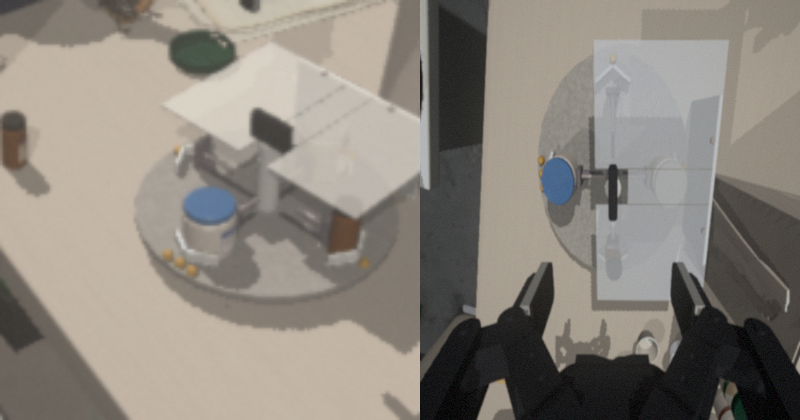

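The side half shows the tub upright in bay_4, squarely at the open side. The bottle (345,230) and, in the wrist half, the jar under the cover (668,180) are both upright. Handing in.

```bash
python3 -c "
from bench import robot
print(robot.sign_off())"
```

```text
the job is handed in; nothing more can be done
None
```

I loaded bottle_a into bay_1, the tall jar into bay_2 and the tub into bay_4, which now faces the open side; bottle_b was absent today. I handed the job in at about 47 s, and no verdict came back.

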